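# Test a coil spring at its stop height and record the force

## Task

Take the red-knobbed spring from the wooden tray, set it gently and fully down in the cup of the spring tester and let go of it there, then press it down until its round cap just lands on the two red height stops; keep it there for about two seconds and read the force on the tester's dial. Land softly, pushing on the stops by no more than about 10 N beyond the spring's own force. Then let the spring rise, leave it standing in the tester, and slide the pointer on the white record scale to the force you read, to within 1 N, leaving everything else where it is.

Things in the scene. Friction and masses are not known exactly. Their poses are not given: they have to be found in the camera images.
- spring_knob (a point): Centre of the red knob of the spring to test; z is up. Knob: cylinder 24 mm wide, 24 mm tall (12 mm above and below this point), standing on a round cap of 56 mm diameter, 6 mm thick. The unit is 82 mm tall, 0.26 kg, upright on the tray. Lifted by its knob it keeps its height; pressed from above, knob and cap sink straight down against the coil (0.5 to 0.7 N per mm).
- spring_foot (a point): Centre of the underside of the same spring's brass foot, 70 mm below the knob's centre when not compressed. Foot: 36 mm diameter, 12 mm tall, lower edge chamfered 2.5 mm. The coil above it is 32 mm wide.
- plate_seat (a point): Centre of the floor of the cup on the tester's load plate, where the foot's underside must rest, 42 mm above the table. The cup is an aluminium ring 8 mm high with a bore of 39 mm, its upper half flaring to 45 mm. The plate sinks under load, 0.2 mm per N.
- stop_top (a point): The height mark: point on the cup's axis level with the tops of the two red height stops, which vary in height (74 to 86 mm above the table). Axes are the tester's. An unpressed seated spring has its cap's underside 94 mm and its knob's top 124 mm above the table; when the cap rests on the stops the knob's top is 36 mm above the stops' tops.
- dial (a joint): The dial's red needle: angle in rad, clockwise from above, 0.31416 rad per N (0 to 15 N over 270 degrees; a tick for each N, long ticks at 0, 5, 10 and 15). It shows the spring's force on the plate, its weight already taken off; push on the stops does not count. The gap in the ticks is on the tester's -x side; 0 N is its left end seen from -x.
- pointer (a joint): The pointer of the record scale: black grip 28 mm wide, 20 mm along its travel, 40 mm tall, sliding straight with light friction (1.5 N) and staying where left. Value in m: 0 at 0 N, 0.008 m per N, 0.120 m at 15 N. The red line on its side points to the ticks, one per N, long ones at 0, 5, 10 and 15.
- pointer_grip (a point): Centre of the pointer's black grip (half-way up, about 43 mm above the table): the grip extends 20 mm above and below it, 14 mm along x and 10 mm along y either way. +y is the direction of travel to greater force. The scale is a white 115 x 200 mm board, fixed.
- spare_mid (a point): Centre of the blue-knobbed spring on the same wooden tray (same size, about 94 mm from the red one): not to be touched.
- beaker: Bystander: glass beaker, 70 mm wide, 90 mm tall; origin at its underside.
- reagent: Bystander: amber bottle, 60 mm wide, 140 mm tall; origin at its underside.
- weight: Bystander: brass weight, 38 mm wide, 50 mm tall; origin at its underside.
- driver: Bystander: screwdriver lying flat, 160 mm long; origin at its underside.
- pen: Bystander: green pen lying flat, 120 mm long; origin at its underside.
- dish: Bystander: shallow glass dish, 90 mm wide; origin at its underside.
- slidebox: Bystander: blue slide box, 90 x 60 x 32 mm; origin at its underside.
- tester: The spring tester, fixed; origin on the table under the cup's centre. Grey base 210 x 140 x 30 mm, from x = -140 to +70 mm; the dial (88 mm wide, face up, 40 mm above the table) is centred at x = -95 mm.
- stops: The two red height stops, rigid and fixed to the tester; origin at stop_top. They reach from y = 22 to 46 mm and from -22 to -46 mm, 18 mm wide along x, leaving a 44 mm gap through which foot and coil pass; the cap lands on both.
Things that resemble listed ones, but are neither listed nor needed, are in the scene too. Leave any blue look-alike of the part that bears pointer alone. What is shaped like the part that bears spring_knob but orange is not meant.

How it is judged:
On the way, in this order (a step that is already met when the one before it is completed fails the run):
1. the spring stands in the tester's cup, foot fully down, upright, and is let go (horizontal distance between spring_foot and plate_seat below 0.004 m and z of spring_foot in the frame of plate_seat below 0.003 m and angle between spring_foot's own z axis and vertical below 0.06 rad and contact force between the fingers and spring below 0.05 N), for 0.2 s.
2. the spring's cap is pressed onto the height stops and kept there for 1 s (horizontal distance between spring_foot and plate_seat below 0.004 m and z of spring_foot in the frame of plate_seat below 0.003 m and angle between spring_foot's own z axis and vertical below 0.06 rad and contact force between spring and stops above 0.5 N), for 1 s.
3. the pointer is set to the force of the spring at the stop height, within 1 N (((height (world z) of stop_top between 0.0735 and 0.074091 m and value of joint pointer between 0.08975 and 0.10875 m) or (height (world z) of stop_top between 0.074091 and 0.074682 m and value of joint pointer between 0.08685 and 0.10585 m) or (height (world z) of stop_top between 0.074682 and 0.075273 m and value of joint pointer between 0.08394 and 0.10294 m) or (height (world z) of stop_top between 0.075273 and 0.075864 m and value of joint pointer between 0.08104 and 0.10004 m) or (height (world z) of stop_top between 0.075864 and 0.076455 m and value of joint pointer between 0.07814 and 0.09714 m) or (height (world z) of stop_top between 0.076455 and 0.077045 m and value of joint pointer between 0.07524 and 0.09424 m) or (height (world z) of stop_top between 0.077045 and 0.077636 m and value of joint pointer between 0.07233 and 0.09133 m) or (height (world z) of stop_top between 0.077636 and 0.078227 m and value of joint pointer between 0.06943 and 0.08843 m) or (height (world z) of stop_top between 0.078227 and 0.078818 m and value of joint pointer between 0.06653 and 0.08553 m) or (height (world z) of stop_top between 0.078818 and 0.079409 m and value of joint pointer between 0.06363 and 0.08263 m) or (height (world z) of stop_top between 0.079409 and 0.08 m and value of joint pointer between 0.06072 and 0.07972 m) or (height (world z) of stop_top between 0.08 and 0.080591 m and value of joint pointer between 0.05782 and 0.07682 m) or (height (world z) of stop_top between 0.080591 and 0.081182 m and value of joint pointer between 0.05492 and 0.07392 m) or (height (world z) of stop_top between 0.081182 and 0.081773 m and value of joint pointer between 0.05202 and 0.07102 m) or (height (world z) of stop_top between 0.081773 and 0.082364 m and value of joint pointer between 0.04911 and 0.06811 m) or (height (world z) of stop_top between 0.082364 and 0.082955 m and value of joint pointer between 0.04621 and 0.06521 m) or (height (world z) of stop_top between 0.082955 and 0.083545 m and value of joint pointer between 0.04331 and 0.06231 m) or (height (world z) of stop_top between 0.083545 and 0.084136 m and value of joint pointer between 0.0404 and 0.0594 m) or (height (world z) of stop_top between 0.084136 and 0.084727 m and value of joint pointer between 0.0375 and 0.0565 m) or (height (world z) of stop_top between 0.084727 and 0.085318 m and value of joint pointer between 0.0346 and 0.0536 m) or (height (world z) of stop_top between 0.085318 and 0.085909 m and value of joint pointer between 0.0317 and 0.0507 m) or (height (world z) of stop_top between 0.085909 and 0.0865 m and value of joint pointer between 0.02879 and 0.04779 m))), for 0.2 s.
At the end, for the whole second after the job is handed in: The red-knobbed spring stands upright in the tester's cup, foot fully down (within 4 mm sideways, 3 mm in height), at rest and no longer pressed on the stops; the record pointer is within 1 N (8 mm) of the force that the dial showed with the cap on the stops (horizontal distance between spring_foot and plate_seat below 0.004 m and z of spring_foot in the frame of plate_seat below 0.003 m and angle between spring_foot's own z axis and vertical below 0.06 rad and ((height (world z) of stop_top between 0.0735 and 0.074091 m and value of joint pointer between 0.08975 and 0.10875 m) or (height (world z) of stop_top between 0.074091 and 0.074682 m and value of joint pointer between 0.08685 and 0.10585 m) or (height (world z) of stop_top between 0.074682 and 0.075273 m and value of joint pointer between 0.08394 and 0.10294 m) or (height (world z) of stop_top between 0.075273 and 0.075864 m and value of joint pointer between 0.08104 and 0.10004 m) or (height (world z) of stop_top between 0.075864 and 0.076455 m and value of joint pointer between 0.07814 and 0.09714 m) or (height (world z) of stop_top between 0.076455 and 0.077045 m and value of joint pointer between 0.07524 and 0.09424 m) or (height (world z) of stop_top between 0.077045 and 0.077636 m and value of joint pointer between 0.07233 and 0.09133 m) or (height (world z) of stop_top between 0.077636 and 0.078227 m and value of joint pointer between 0.06943 and 0.08843 m) or (height (world z) of stop_top between 0.078227 and 0.078818 m and value of joint pointer between 0.06653 and 0.08553 m) or (height (world z) of stop_top between 0.078818 and 0.079409 m and value of joint pointer between 0.06363 and 0.08263 m) or (height (world z) of stop_top between 0.079409 and 0.08 m and value of joint pointer between 0.06072 and 0.07972 m) or (height (world z) of stop_top between 0.08 and 0.080591 m and value of joint pointer between 0.05782 and 0.07682 m) or (height (world z) of stop_top between 0.080591 and 0.081182 m and value of joint pointer between 0.05492 and 0.07392 m) or (height (world z) of stop_top between 0.081182 and 0.081773 m and value of joint pointer between 0.05202 and 0.07102 m) or (height (world z) of stop_top between 0.081773 and 0.082364 m and value of joint pointer between 0.04911 and 0.06811 m) or (height (world z) of stop_top between 0.082364 and 0.082955 m and value of joint pointer between 0.04621 and 0.06521 m) or (height (world z) of stop_top between 0.082955 and 0.083545 m and value of joint pointer between 0.04331 and 0.06231 m) or (height (world z) of stop_top between 0.083545 and 0.084136 m and value of joint pointer between 0.0404 and 0.0594 m) or (height (world z) of stop_top between 0.084136 and 0.084727 m and value of joint pointer between 0.0375 and 0.0565 m) or (height (world z) of stop_top between 0.084727 and 0.085318 m and value of joint pointer between 0.0346 and 0.0536 m) or (height (world z) of stop_top between 0.085318 and 0.085909 m and value of joint pointer between 0.0317 and 0.0507 m) or (height (world z) of stop_top between 0.085909 and 0.0865 m and value of joint pointer between 0.02879 and 0.04779 m)) and linear speed of spring below 0.01 m/s and contact force between spring and stops below 0.1 N); the robot touches nothing.
It fails at once if the cap is pushed on the height stops with more than 18 N (contact force between spring and stops above 18 N).
It fails at once if the spring is slammed or pushed on the tester with more than 25 N (contact force between spring and tester above 25 N).
It fails at once if the other spring or a bystander is moved by more than 30 mm (distance of any of spare_mid, beaker, reagent, weight, driver, pen, dish, slidebox from where it was at the start of the episode above 0.03 m).
It also fails if it takes over 67 s, if anything falls off the work surface, if the arm or the gripper's body presses on something with over 40 N, if the wrist force passes 120 N, or if a joint passes its speed limit or range.

## Robot

A 7-joint arm with a two-finger parallel gripper is mounted at the origin on the work surface. World frame = base frame: x ahead of the robot, y to its left, z up, the work surface at z = 0. Lengths are in m, angles in rad, forces in N, time in s.
With the tool pointing down it reaches from about 0.425 to 0.925 m from the base axis. Payload 6.8 kg.
Tool frame: the origin (TCP) lies on the centre line of the jaws, within the pads' length; the fingertips stand bot.finger_overhang ahead of it and the grasp point (between the pads) lies 3 mm ahead of it (bot.finger_overhang is the distance from the TCP to the fingertips, in m); z points along the fingers, y is the direction in which the jaws open and shut (so a half turn about z gives the same grasp; the last joint's range is limited). The gripper opens to 85 mm and grips with 20 to 120 N. Pads are 22 mm wide; open, the fingers measure 114 mm over their backs; the gripper's body (76 mm by 85 mm) begins 54 mm behind the grasp point. The pads swing forward as they close: fully open they stand 13 mm farther back than shut.
Start: joints at [-1.368, 0.477, 0.022, 1.555, -0.011, 1.109, -0.083], TCP at [0.206, 0.643, 0.253] pointing down, gripper open.
Joint ranges: [-2.96, 2.96], [-0.34, 2.1], [-1.41, 1.46], [0.24, 2.44], [-1.37, 4.51], [0.17, 1.92], [-2.96, 2.96]. Speed limits (rad/s): [2.39, 2.39, 3.14, 3.14, 3.14, 3.14, 3.14].

## Interface

Orientations are given as a unit quaternion [w, x, y, z].
In Python, from station import bot gives the robot as it stands.
- The arm moves only by the tool drive_tool, never from a script. Its argument "increments" is text: rows parted by semicolons, each of 4 numbers parted by spaces: the shift along the world's x, y, z in m, then the turn about the world's z in rad. In form: tx ty tz spin; .... A call has 1 to 12 rows; each row shifts and turns the commanded pose from where the row before left it; what a row does not reach is not made up. A row lasts 1/12 s, in which the tool goes at most 41.7 mm and 7.16 degrees, less where a joint would pass 70% of its speed; a pose out of reach is approached as far as the arm can. A call is refused whole if a number of a shift passes 0.0417 or a number of a turn 0.125, either way. A call with a gripper value outside its range is refused whole. "grip" is the opening, from 0 (shut) to 1 (fully open), set as the call begins (left out, the last holds). The fingers move at their own pace and stop on an object; "squeeze" is the grip in N (left out, the last holds). Time passes only in rows, so rows that do not move let the fingers close. It gives the time, the measured TCP pose, the force and the opening at its end, in the units of the state.
- bot.get_obs(): the state, without advancing time (a new reading comes with each control period).
- bot.read_camera(name): name is "scene" or "top"; returns the picture (420x560x3 uint8, red, green, blue); there is no depth.
- bot.calibration(name): a dict with "fx", "fy", "cx", "cy" (pixels), "camera_from_world" (4x4, takes a point from world to camera coordinates). Camera axes: x right, y down, z forward; pixel columns grow to the right and rows downward; lengths in m; the calibration is good to about 2 mm. A picture is of the moment at which its call begins. calibration takes no time and is no camera call.
- bot.hand_in(): hands the job in, once; it reports no verdict.
The state is a dict: "t": time; "q": joint angles; "joint_vel": joint speeds; "joint_torque": joint torques, N m; "eef_pos": TCP position; "tool_rot": TCP orientation; "contact_force": force on the tool from outside, world axes, zero at the start; "torque": the same for the moment, N m; "gripper_width": opening from 0.0 (shut) to 1.0 (fully open).
Only numpy, scipy, OpenCV 4.12 (cv2) and the standard library are available. Lean on these libraries where they do the work, as an engineer would, in place of code of your own. Each camera call takes 0.05 s, during which the arm holds its last target.

## Working session

There is one attempt and no reset: what is moved stays moved. The work goes in short steps, Python scripts to look and compute and a tool call to move; the robot and the scene stay as the last step left them, time stands still between calls to the robot, and variables do not carry over. Pictures are saved under pics/ and viewed, and the job is handed in when it is done.

Besides the shell and the picture viewer there is one more tool, called by a JSON object that holds its "fn" and its "kwargs", one argument or row to a line. drive_tool: Moves the arm, as the interface text tells. Its arguments: {"type":"object","properties":{"increments":{"type":"string"},"grip":{"type":"number"},"squeeze":{"type":"number"}},"required":["increments"]}

```bash
ls; mkdir -p pics
python3 - <<'E'
from station import bot
import cv2
o=bot.get_obs()
print(o['t'],o['eef_pos'],o['tool_rot'],o['contact_force'],o['gripper_width'],bot.finger_overhang)
for n in('scene','top'):
    im=bot.read_camera(n);cv2.imwrite(f'pics/{n}0.png',im[:,:,::-1])
    c=bot.calibration(n);print(n,c)
E
```

```text
pics
0.0 [0.20625875 0.64210492 0.25229875] [-8.88684126e-05  1.54775866e-01  9.87949155e-01 -9.43231747e-04] [-0.60632872 -1.09242493  0.1262097 ] 1.0019854587136248 0.022
scene {'fx': 427.135671441839, 'fy': 427.135671441839, 'cx': 277.6651035791612, 'cy': 213.39078375902696, 'camera_from_world': array([[ 4.99809020e-01,  8.66135305e-01,  7.59967223e-04,
        -2.74285111e-01],
       [ 6.77411035e-01, -3.90357390e-01, -6.23486486e-01,
        -3.40518338e-01],
       [-5.39726998e-01,  3.12138980e-01, -7.81833758e-01,
         1.35040510e+00],
       [ 0.00000000e+00,  0.00000000e+00,  0.00000000e+00,
         1.00000000e+00]])}
top {'fx': 512.6190856119807, 'fy': 512.6190856119807, 'cx': 280.3869160010489, 'cy': 197.08433895456264, 'camera_from_world': array([[-0.03022239, -0.99953978, -0.00261468,  0.03771105],
       [-0.97625496,  0.03007952, -0.21452615,  0.53944131],
       [ 0.21450606, -0.0039309 , -0.97671475,  1.35751745],
       [ 0.        ,  0.        ,  0.        ,  1.        ]])}
```

View pics/scene0.png

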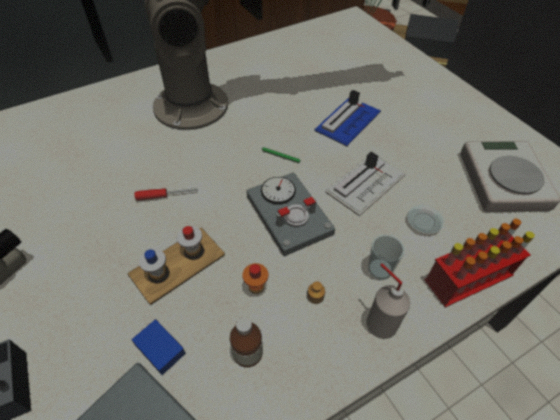

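View pics/top0.png

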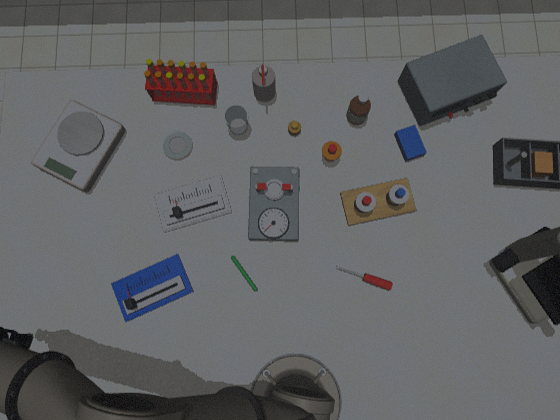

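```bash
cat > h.py <<'E'
import numpy as np,cv2
from station import bot
def ray(n,u,v):
    c=bot.calibration(n);T=c['camera_from_world'];R=T[:3,:3];t=T[:3,3]
    d=R.T@np.array([(u-c['cx'])/c['fx'],(v-c['cy'])/c['fy'],1]);return -R.T@t,d
def onz(n,u,v,z):
    o,d=ray(n,u,v);return o+d*(z-o[2])/d[2]
def proj(n,p):
    c=bot.calibration(n);q=c['camera_from_world']@np.append(p,1);return c['fx']*q[0]/q[2]+c['cx'],c['fy']*q[1]/q[2]+c['cy']
def tri(uv1,uv2):
    o1,d1=ray('scene',*uv1);o2,d2=ray('top',*uv2)
    A=np.stack([d1,-d2],1);s=np.linalg.lstsq(A,o2-o1,rcond=None)[0]
    a=o1+s[0]*d1;b=o2+s[1]*d2;return (a+b)/2,np.linalg.norm(a-b)
def crop(im,x0,y0,x1,y1,k,fn):
    cv2.imwrite(fn,cv2.resize(im[y0:y1,x0:x1,::-1],None,fx=k,fy=k,interpolation=cv2.INTER_CUBIC))
E
python3 - <<'E'
import cv2,numpy as np
s=cv2.imread('pics/scene0.png')[:,:,::-1];t=cv2.imread('pics/top0.png')[:,:,::-1]
from h import crop
def up(im,x0,y0,x1,y1,w=400,h=300): return cv2.resize(im[y0:y1,x0:x1,::-1],(w,h),interpolation=cv2.INTER_CUBIC)
a=np.vstack([np.hstack([up(s,130,210,230,285),up(s,240,165,340,240)]),np.hstack([up(s,320,140,420,215),up(t,335,165,435,240)])])
cv2.imwrite('pics/z1.png',a)
b=np.hstack([up(t,235,160,315,250,400,450),up(t,150,170,240,245,400,450)])
cv2.imwrite('pics/z2.png',b)
for n,im in(('scene',s),('top',t)):
    h=cv2.cvtColor(im.copy(),cv2.COLOR_RGB2HSV)
    m=(((h[...,0]<6)|(h[...,0]>174))&(h[...,1]>140)&(h[...,2]>80)).astype(np.uint8)
    k,l,st,c=cv2.connectedComponentsWithStats(m)
    for i in range(1,k):
        if st[i,4]>8: print(n,st[i],c[i].round(1))
E
```

```text
scene [135 189  31  10 221] [150.  193.5]
scene [304 197  11   8  56] [309.1 200.8]
scene [279 208  10   8  57] [283.5 211.2]
scene [183 227  10   8  65] [187.4 230.5]
scene [508 236   6   6  25] [510.2 238.6]
scene [496 240   8   7  31] [499.4 242.9]
scene [ 436  244   94   45 1192] [477.4 266.5]
scene [250 264  10  10  84] [254.5 269.1]
scene [382 264  19  21  48] [391.3 273.7]
scene [445 271  68  35 474] [478.8 286.9]
top [145  65  69  29 687] [180.6  83.3]
top [262  65   2  20  34] [262.4  75.3]
top [165  66   7   6  23] [167.7  68.5]
top [175  67   7   6  25] [178.1  69.2]
top [186  68   6   6  23] [188.8  70. ]
top [197  68   6   6  25] [199.3  70.7]
top [154  92  59  12 279] [183.1  98.2]
top [450 113   3   4   9] [450.9 114.7]
top [329 144   8   8  50] [332.3 147.5]
top [258 184   8   6  42] [261.5 186.1]
top [282 184   9   6  47] [285.8 186.4]
top [363 196   8   8  50] [366.5 199.6]
top [364 274  28  16 208] [377.8 281.3]
```

View pics/z1.png

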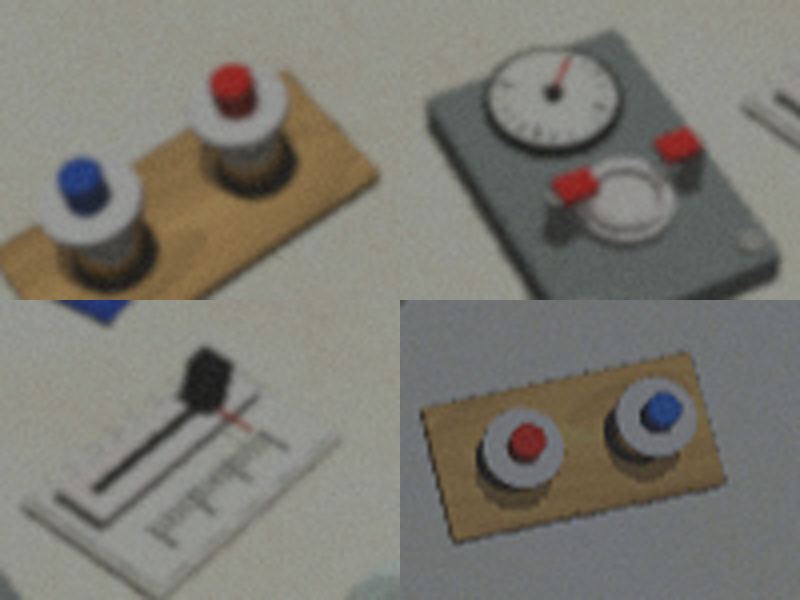

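View pics/z2.png

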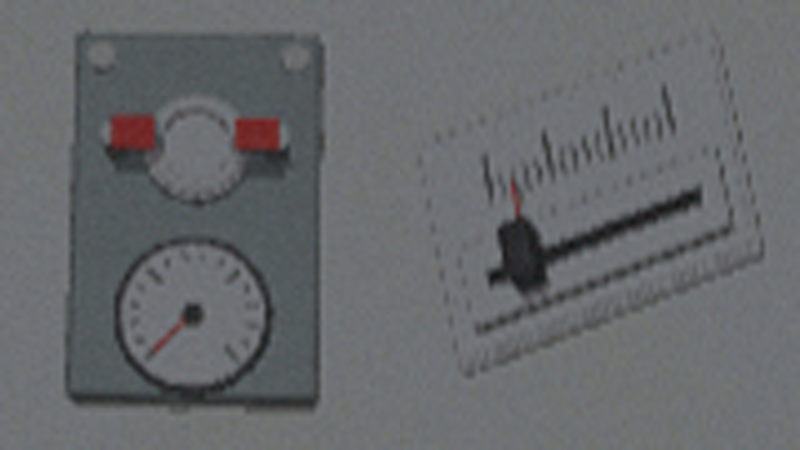

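Run:
```python
from h import *
for n in('scene','top'):
    a=np.mean([bot.read_camera(n).astype(float) for _ in range(6)],0)
    np.save(f'{n}avg.npy',a)
s=np.load('sceneavg.npy');t=np.load('topavg.npy')
def up(im,x0,y0,x1,y1,w,h,g=1.6):
    c=cv2.resize(im[y0:y1,x0:x1,::-1],(w,h),interpolation=cv2.INTER_LANCZOS4);lo,hi=np.percentile(c,1),np.percentile(c,99.5)
    return np.clip((c-lo)/(hi-lo)*255,0,255).astype(np.uint8)
cv2.imwrite('pics/p1.png',up(t,150,170,240,237,800,596))
cv2.imwrite('pics/p2.png',up(s,320,145,410,212,800,596))
cv2.imwrite('pics/p3.png',up(t,105,250,200,321,800,596))
```

```text
(no output)
```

View pics/p1.png

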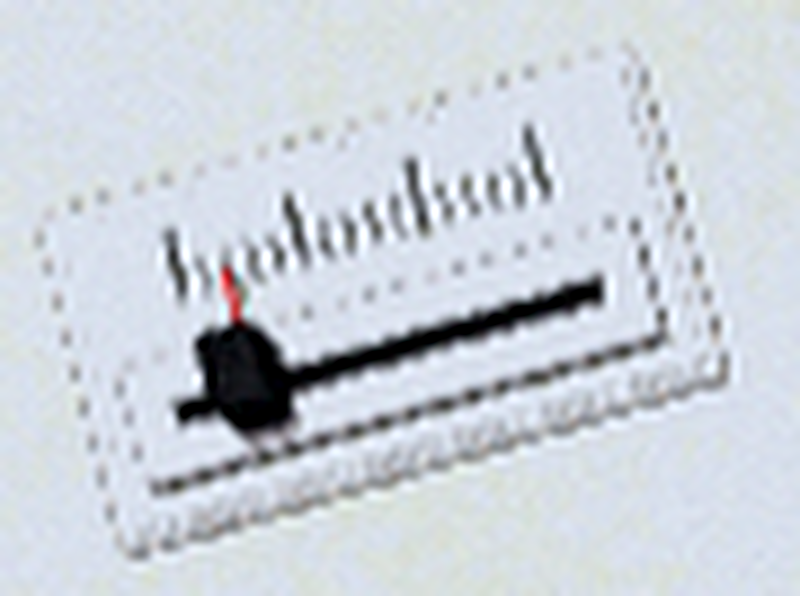

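View pics/p2.png

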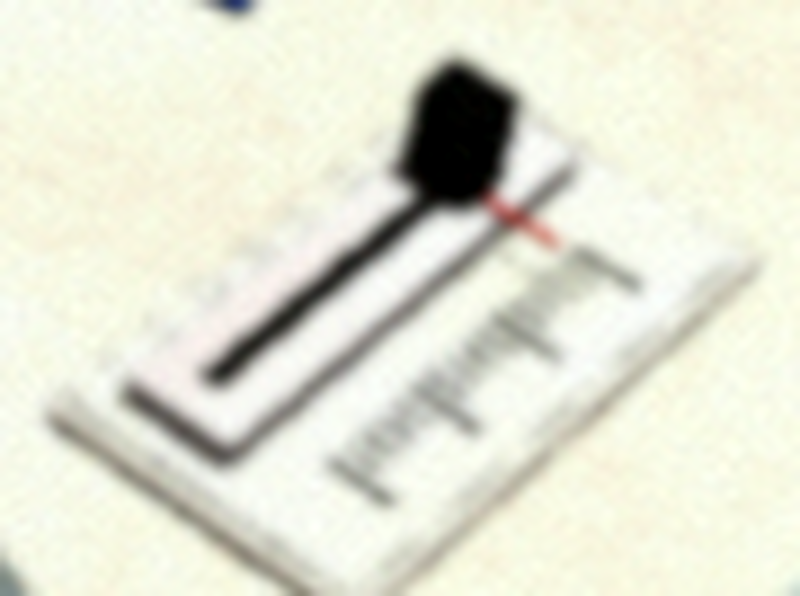

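View pics/p3.png

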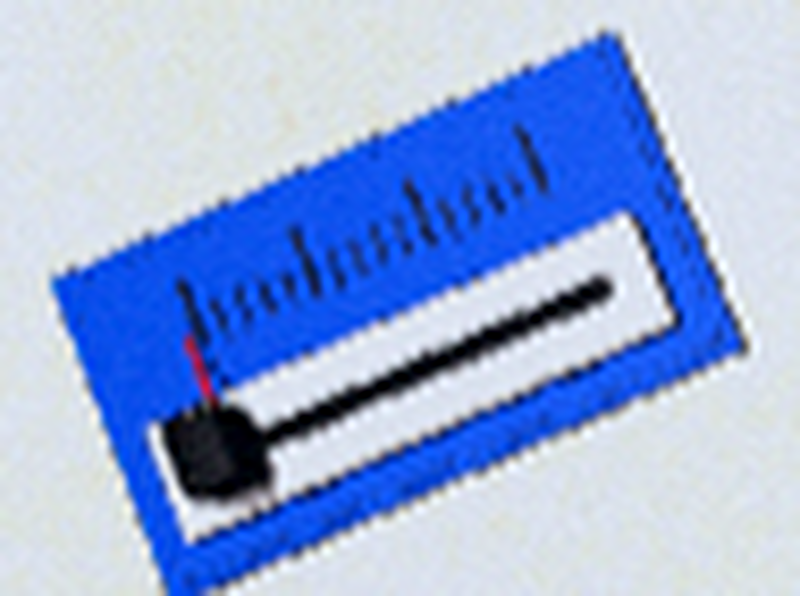

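Run:
```python
from h import *
s=np.load('sceneavg.npy');t=np.load('topavg.npy')
R={}
for n,im in(('scene',s),('top',t)):
    r,g,b=im[...,0],im[...,1],im[...,2]
    for nm,w in (('red',r-np.maximum(g,b)),('blue',b-r)):
        m=(w>(35 if nm=='red' else 40)).astype(np.uint8)
        k,l,st,c=cv2.connectedComponentsWithStats(m)
        for i in range(1,k):
            if 25<st[i,4]<120: 
                # soft weighted centroid
                x,y,ww,h,_=st[i];sl=np.s_[y-2:y+h+2,x-2:x+ww+2];W=np.clip(w[sl],0,50 if nm=='red' else 60)*(w[sl]>12)
                yy,xx=np.mgrid[y-2:y+h+2,x-2:x+ww+2]
                R[n,nm,i]=((xx*W).sum()/W.sum(),(yy*W).sum()/W.sum());print(n,nm,st[i],c[i].round(2),np.round(R[n,nm,i],2))
```

```text
scene red [304 197  11   9  70] [308.97 200.67] [309.13 200.68]
scene red [278 207  12   9  75] [283.59 210.89] [283.56 210.97]
scene red [513 219   8  10  53] [516.17 222.53] [515.67 223.01]
scene red [182 226  11  11  88] [187.31 230.44] [187.67 231.22]
scene red [381 264  21  21  85] [391.64 273.98] [391.62 274.05]
scene red [314 283   7   6  33] [316.91 285.55] [316.95 285.99]
scene blue [145 250  10   9  73] [149.37 253.88] [149.58 254.26]
top red [262  64   2  21  40] [262.48  74.47] [262.42  74.19]
top red [257 183   9   7  61] [261.13 186.  ] [261.11 185.98]
top red [282 184   9   6  54] [286.  186.5] [286.02 186.28]
top red [363 196   8   9  57] [366.67 199.72] [366.55 199.95]
top blue [397 188   8   9  55] [400.47 191.85] [400.51 191.88]
```

Run:
```python
from h import *
k,e=tri((187.5,231.0),(366.6,199.9));print('knob',k.round(4),e)
b,e=tri((149.5,254.2),(400.5,191.9));print('blue',b.round(4),e,np.linalg.norm((k-b)[:2]))
sa,e=tri((309.1,200.7),(261.1,186.0));print('stopL',sa.round(4),e)
sb,e=tri((283.57,210.95),(286.0,186.4));print('stopR',sb.round(4),e,np.linalg.norm(sa-sb)); print('mid',(sa+sb)/2)
s=np.load('sceneavg.npy');t=np.load('topavg.npy')
# dial: ellipse in each view ; pointer grip black
for n,im,box in(('scene',s,(360,145,382,180)),('top',t,(168,200,186,222))):
    x0,y0,x1,y1=box;g=im[y0:y1,x0:x1].mean(2);print(n);
    for row in g.astype(int): print(' '.join('%3d'%v for v in row))
# predicted dial/cup projections
mid=(sa+sb)/2; ax=(sa-sb)[:2];yaw=np.arctan2(-ax[0],ax[1]);print('yaw',yaw)
for z,r in((0.05,0.0225),(.04,.044)):
  c=np.array([mid[0],mid[1],z])
  if r>.03: c[:2]-=.095*np.array([np.cos(yaw),np.sin(yaw)])
  print(z,proj('scene',c),proj('top',c))
```

```text
knob [ 0.519  -0.211   0.0879] 9.815074052680428e-05
blue [ 0.5376 -0.3035  0.0909] 2.8420672414411046e-06 0.09436938089023293
stopL [0.5696 0.0734 0.0748] 0.0002627120500611915
stopR [0.5664 0.0052 0.0749] 0.0005214390318665774 0.06819785549129975
mid [0.56799131 0.03930618 0.07484641]
scene
144 143 145 146 144 143 143 143 141 143 144 145 144 144 144 143 144 141 144 143 141 142
143 145 146 143 145 143 143 142 142 144 145 144 144 145 143 144 143 142 143 144 145 145
145 145 146 145 145 144 143 144 143 145 145 145 144 145 146 143 143 142 144 143 144 143
144 145 145 143 144 145 145 144 145 144 145 146 146 146 146 144 146 143 143 144 146 144
145 145 145 144 145 147 145 145 144 144 144 143 144 147 146 143 145 144 144 146 145 144
145 144 145 146 146 143 143 145 144 142 135 134 139 143 146 144 144 145 145 146 145 145
144 144 144 144 145 144 145 144 139 127 115 108 118 131 140 144 145 145 145 144 144 146
143 144 143 146 145 144 145 139 125 100  74  67  79 100 122 137 143 146 147 145 146 145
144 144 142 144 144 144 139 122  97  65  45  37  46  64  90 114 131 139 144 146 145 146
144 143 143 14
[... 3453 characters left out ...]
  64  32  35  36  35  33  35  34  44  92 116 115
116 114  65  83  90  92 103  80  35  30  31  34  42  45  66  89 117 116
115 114 104 118 118 116 118 117  81  50  53  63  72  71  91 104 116 103
114 115 115 116 115 115 114 117 115  91  76  91 104  98  84  98  93  72
116 114 114 114 115 115 115 117 117 111  93  80  96  92  63  59  83  90
114 114 116 117 116 118 114 102  94  81  86  59  65  88  89  97 118 117
yaw -0.04730016011278666
0.05 (np.float64(296.0120218193243), np.float64(212.43634758904824)) (np.float64(273.62284971070494), np.float64(188.26559028034688))
0.04 (np.float64(277.7200975340148), np.float64(188.78320450175062)) (np.float64(272.9961732614205), np.float64(222.47190144327456))
```

Run:
```python
from h import *
s=np.load('sceneavg.npy');t=np.load('topavg.npy')
mid=np.array([.568,.0393]);yaw=-.047
X=np.array([np.cos(yaw),np.sin(yaw)]);Y=np.array([-X[1],X[0]])
def draw(n,im,x0,y0,x1,y1,k):
    c=cv2.resize(im[y0:y1,x0:x1,::-1],None,fx=k,fy=k,interpolation=cv2.INTER_LANCZOS4);c=np.clip(c*1.6,0,255).astype(np.uint8)
    P=lambda lx,ly,z:(np.array(proj(n,[*(mid+X*lx+Y*ly),z]))-[x0,y0]+.5)*k
    a=np.linspace(0,2*np.pi,60)
    def poly(pts,col): cv2.polylines(c,[np.int32(pts)],True,col,1)
    poly([P(.0225*np.cos(q),.0225*np.sin(q),.05) for q in a],(0,255,0))
    poly([P(-.095+.044*np.cos(q),.044*np.sin(q),.04) for q in a],(255,0,0))
    poly([P(*p,.03) for p in((-.14,-.07),(.07,-.07),(.07,.07),(-.14,.07))],(0,255,255))
    return c
a=draw('scene',s,242,165,337,255,5);b=draw('top',t,240,160,310,250,5)
h=np.zeros((450,825,3),np.uint8);h[:450,:475]=a;h[:,475:]=b[:450];cv2.imwrite('pics/ov.png',h[:, :800])
```

```text
(no output)
```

View pics/ov.png

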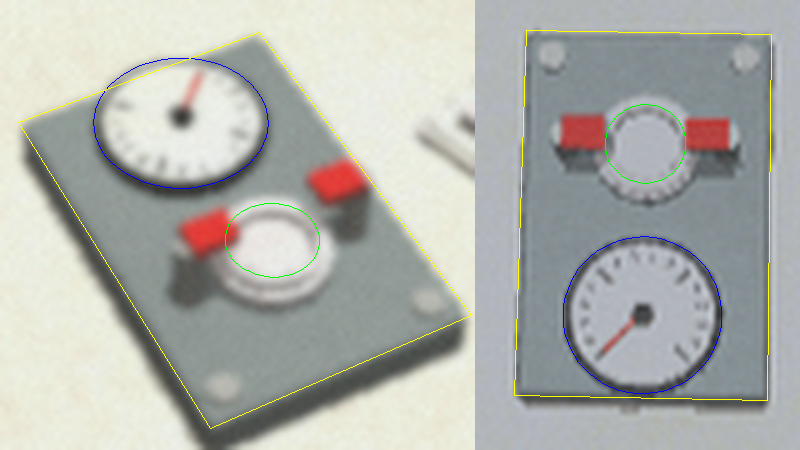

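{"fn": "drive_tool", "kwargs": {
  "increments": "0.03 -0.026 0 -0.042;0.03 -0.026 0 -0.042;0.03 -0.026 0 -0.042;0.03 -0.026 0 -0.042;0.03 -0.026 0 -0.042;0.03 -0.026 0 -0.042;0.03 -0.026 0 -0.042;0.03 -0.026 0 -0.042;0.011 -0.037 0 -0.042;0.011 -0.037 0 -0.042;0.011 -0.037 0 -0.042;0.011 -0.037 0 -0.042",
  "grip": 1
}}

```text
t: 1.7
eef_pos: [0.4908, 0.2848, 0.2534]
tool_rot: [0.0, 0.397, 0.918, 0.0]
contact_force: [0.6, 0.1, -0.2]
gripper_width: 0.999
```

{"fn": "drive_tool", "kwargs": {
  "increments": "0.011 -0.037 0 -0.046;0.011 -0.038 0 -0.046;0.01 -0.038 0 -0.046;0.006 -0.04 0 -0.046;0 -0.041 0 -0.046;0 -0.041 0 -0.046;0 -0.041 0 -0.046;0 -0.041 0 -0.046;0 -0.041 0 -0.046;-0.002 -0.041 0 -0.046;-0.004 -0.041 0 -0.046;-0.004 -0.041 0 -0.046"
}}

```text
t: 2.7
eef_pos: [0.5181, -0.1962, 0.2537]
tool_rot: [0.0, 0.632, 0.775, 0.0]
contact_force: [0.6, -0.1, -0.0]
gripper_width: 0.998
```

Run:
```python
from h import *
o=bot.get_obs();print(o['q'].round(3),o['eef_pos'],o['tool_rot'])
```

```text
[-0.215  0.306  0.575  1.878 -0.195  1.012  0.645] [ 0.51812361 -0.19616405  0.25367321] [3.03678569e-04 6.32155430e-01 7.74841471e-01 3.38371892e-04]
```

{"fn": "drive_tool", "kwargs": {
  "increments": "0.001 -0.015 -0.03 0;0 0 -0.03 0;0 0 -0.03 0;0 0 -0.03 0;0 0 -0.008 0;0 0 0 0;0 0 0 0"
}}

```text
t: 3.28
eef_pos: [0.5199, -0.2096, 0.1261]
tool_rot: [0.0, 0.631, 0.775, 0.0]
contact_force: [-0.2, 0.2, 0.5]
gripper_width: 0.993
```

Run:
```python
from h import *
o=bot.get_obs();print(o['eef_pos'])
s=bot.read_camera('scene');t=bot.read_camera('top')
cv2.imwrite('pics/a1.png',np.hstack([cv2.resize(s[190:290,130:230,::-1],(400,400)),cv2.resize(t[150:250,320:420,::-1],(400,400))]))
```

```text
[ 0.51989752 -0.20958939  0.12612934]
```

View pics/a1.png

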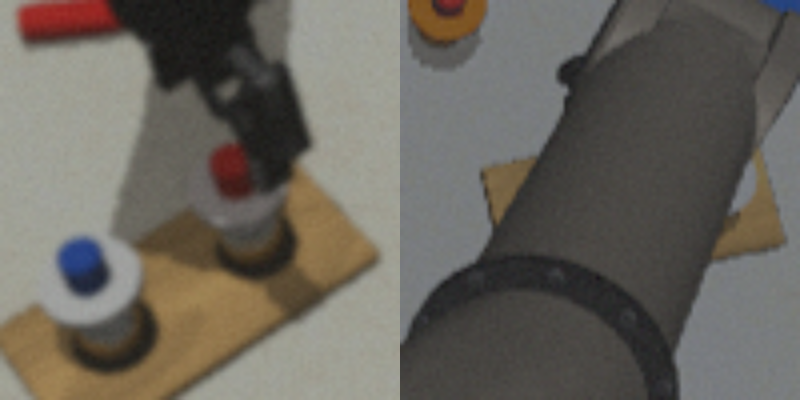

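{"fn": "drive_tool", "kwargs": {
  "increments": "-0.001 -0.001 -0.012 0;0 0 -0.011 0;0 0 0 0"
}}

```text
t: 3.63
eef_pos: [0.5174, -0.2097, 0.1006]
tool_rot: [-0.001, 0.631, 0.776, -0.0]
contact_force: [-0.8, 0.2, -0.6]
gripper_width: 0.997
```

{"fn": "drive_tool", "kwargs": {
  "increments": "0 0 0 0;0 0 0 0;0 0 0 0;0 0 0 0;0 0 0 0;0 0 0 0;0 0 0 0;0 0 0 0",
  "grip": 0,
  "squeeze": 30
}}

```text
t: 4.3
eef_pos: [0.5187, -0.2103, 0.1025]
tool_rot: [0.0, 0.631, 0.775, 0.0]
contact_force: [-0.2, -0.3, -0.2]
gripper_width: 0.257
```

{"fn": "drive_tool", "kwargs": {
  "increments": "0 0 0 0;0 0 0.005 0;0 0 0.01 0;0 0 0.02 0;0 0 0.025 0;0 0 0 0;0 0 0 0"
}}

```text
t: 4.88
eef_pos: [0.519, -0.2106, 0.1638]
tool_rot: [0.001, 0.631, 0.775, 0.001]
contact_force: [0.5, 0.0, -3.7]
gripper_width: 0.263
```

Run:
```python
from h import *
o=bot.get_obs();print(o['eef_pos'],o['contact_force'],o['gripper_width'])
s=bot.read_camera('scene')
cv2.imwrite('pics/a2.png',cv2.resize(s[170:290,110:270,::-1],(800,600)))
```

```text
[ 0.51904703 -0.21057568  0.16380761] [ 0.47183393  0.01785203 -3.71073163] 0.26343968646006977
```

View pics/a2.png

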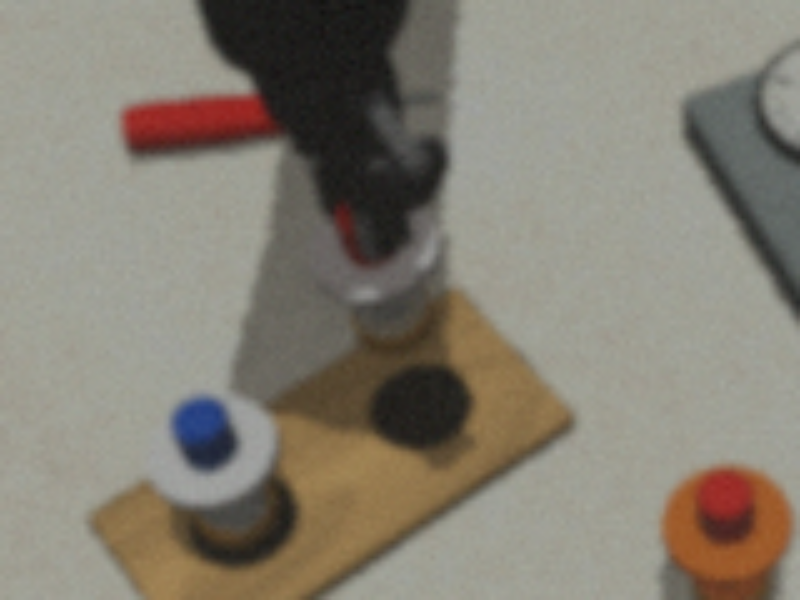

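{"fn": "drive_tool", "kwargs": {
  "increments": "0 0 0.02 0;0.003 0.016 0.02 0;0.006 0.03 0 0;0.007 0.035 0 0;0.007 0.036 0 0;0.007 0.036 0 0;0.006 0.034 0 0;0.006 0.03 0 0;0.004 0.02 0 0;0.002 0.012 0 0;0 0 0 0;0 0 0 0"
}}

```text
t: 5.93
eef_pos: [0.5657, 0.0378, 0.2015]
tool_rot: [-0.0, 0.631, 0.775, -0.001]
contact_force: [0.0, -0.4, -2.3]
gripper_width: 0.263
```

Run:
```python
from h import *
o=bot.get_obs();print(o['eef_pos'],o['contact_force'])
for n in('scene','top'):
    globals()[n]=bot.read_camera(n)
cv2.imwrite('pics/a3.png',np.hstack([cv2.resize(scene[140:260,240:360,::-1],(400,400)),cv2.resize(top[150:250,230:330,::-1],(400,400))]))
```

```text
[0.56571688 0.03781071 0.20149041] [ 0.0198581  -0.42333856 -2.27418203]
```

View pics/a3.png

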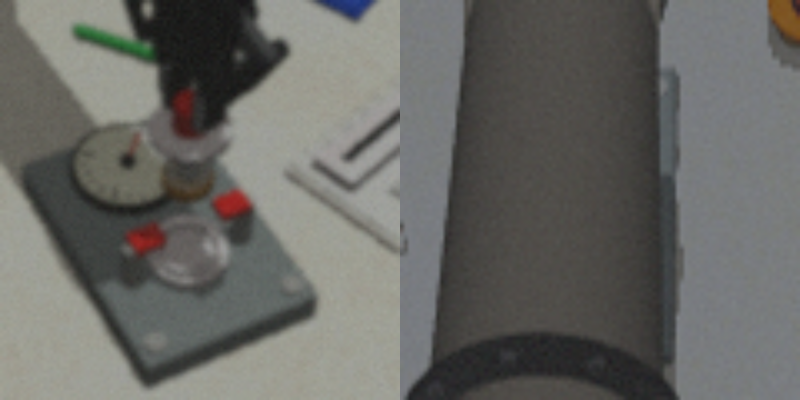

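{"fn": "drive_tool", "kwargs": {
  "increments": "0.0015 0.001 0 0;0 0 -0.015 0;0 0 -0.02 0;0 0 -0.015 0;0 0 -0.008 0;0 0 0 0;0 0 0 0"
}}

```text
t: 6.62
eef_pos: [0.568, 0.0388, 0.1445]
tool_rot: [0.0, 0.632, 0.775, -0.0]
contact_force: [0.5, -0.2, -2.6]
gripper_width: 0.264
```

Run:
```python
from h import *
o=bot.get_obs();print(o['eef_pos'],o['contact_force'],o['torque'])
scene=bot.read_camera('scene')
cv2.imwrite('pics/a4.png',cv2.resize(scene[165:255,240:340,::-1],(800,600),interpolation=cv2.INTER_CUBIC))
```

```text
[0.56803043 0.03877879 0.14448459] [ 0.47335183 -0.18294339 -2.63813342] [ 0.01956047 -0.01817699 -0.00611693]
```

View pics/a4.png

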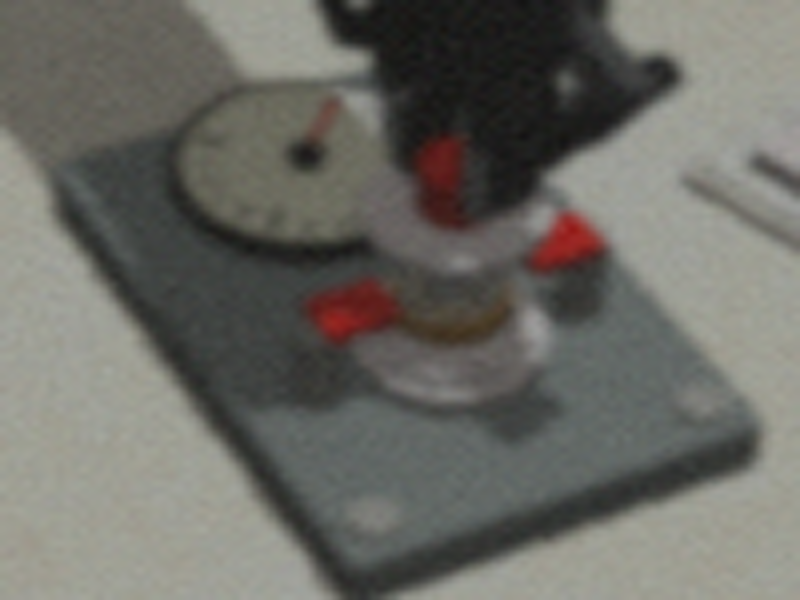

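{"fn": "drive_tool", "kwargs": {
  "increments": "0 0 -0.002 0;0 0 -0.002 0;0 0 -0.002 0;0 0 -0.002 0;0 0 -0.002 0;0 0 -0.0015 0;0 0 0 0;0 0 0 0"
}}

```text
t: 7.33
eef_pos: [0.5681, 0.0397, 0.133]
tool_rot: [0.0, 0.631, 0.775, 0.0]
contact_force: [-0.1, 0.0, -0.3]
gripper_width: 0.267
```

{"fn": "drive_tool", "kwargs": {
  "increments": "0 0 -0.001 0;0 0 -0.001 0;0 0 -0.001 0;0 0 0 0"
}}

```text
t: 7.67
eef_pos: [0.5682, 0.0397, 0.1299]
tool_rot: [0.0, 0.631, 0.775, 0.0]
contact_force: [-0.7, -0.0, 1.6]
gripper_width: 0.262
```

Run:
```python
from h import *
o=bot.get_obs();print(o['eef_pos'],o['contact_force'],o['torque'])
scene=np.mean([bot.read_camera('scene').astype(float) for _ in range(3)],0)
scene=np.clip(scene*1.5,0,255).astype(np.uint8)
cv2.imwrite('pics/a5.png',cv2.resize(scene[165:240,250:350,::-1],(800,600),interpolation=cv2.INTER_CUBIC))
```

```text
[0.56815974 0.03972113 0.12988931] [-0.69403807 -0.00406267  1.64613484] [0.01474364 0.08793862 0.05228389]
```

View pics/a5.png

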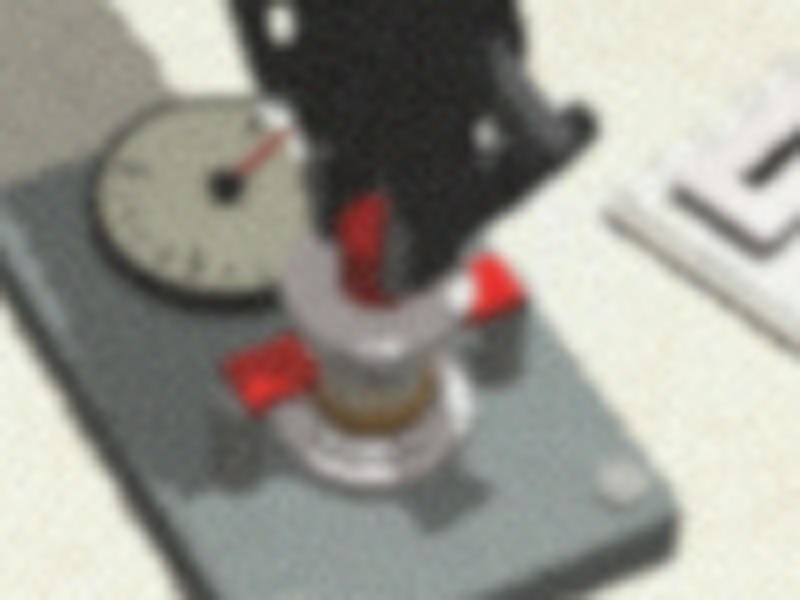

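Run:
```python
from h import *
scene=bot.read_camera('scene').astype(float)
x0,y0,k=250,165,8
c=np.clip(cv2.resize(scene[165:240,250:350,::-1],None,fx=k,fy=k,interpolation=cv2.INTER_CUBIC)*1.5,0,255).astype(np.uint8)
a=np.linspace(0,2*np.pi,80)
def circ(cx,cy,z,r,col):
    cv2.polylines(c,[np.int32([(np.array(proj('scene',[cx+r*np.cos(q),cy+r*np.sin(q),z]))-[x0,y0]+.5)*k for q in a])],True,col,1)
cx,cy=.5675,.0393
circ(cx,cy,.05,.0225,(0,255,0))
circ(cx,cy,.1,.028,(255,255,0));circ(cx,cy,.094,.028,(255,255,0))  # cyan seated cap
circ(cx,cy,.054,.018,(255,0,255)); circ(cx,cy,.050,.018,(0,0,255))
cv2.imwrite('pics/a6.png',c)
```

```text
(no output)
```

View pics/a6.png

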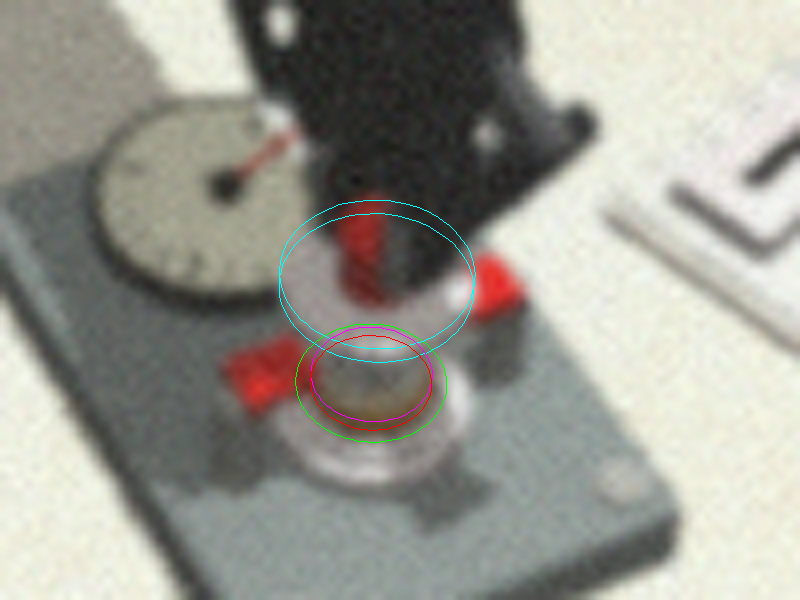

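Run:
```python
from h import *
print(tri((224.5,254.2),(340.5,191.2)));print(tri((201.8,227.5),(348.8,225.8)))
# ring outer at base z? ; dial hub z check (should be ~.04)
print('hub',tri((278.2,188.0),(273.4,222.8)))
# dial reading geometry now
yaw=-.047;mid=np.array([.5675,.0393]);X=np.array([np.cos(yaw),np.sin(yaw)])
```

```text
(array([ 0.56339545, -0.15147849,  0.00868652]), np.float64(0.0007680285529157936))
(array([ 0.46342394, -0.16757689,  0.00660203]), np.float64(0.005110413856161141))
hub (array([0.47242685, 0.04396033, 0.04196249]), np.float64(0.0028245089511262653))
```

Run:
```python
from h import *
s=np.load('sceneavg.npy');t=np.load('topavg.npy')
a=np.linspace(0,2*np.pi,80);out=[]
for n,im,x0,y0 in(('scene',s,163,210),('top',t,341,175)):
    for zt in(.010,.017):
        k=8;w=50;h=50 if n=='scene' else 50
        c=np.clip(cv2.resize(im[y0:y0+h,x0:x0+w,::-1],None,fx=k,fy=k,interpolation=cv2.INTER_CUBIC)*1.6,0,255).astype(np.uint8)
        for z,r,col in((.052,.028,(255,255,0)),(.058,.028,(255,255,0)),(.082,.012,(0,255,0)),(0,.018,(255,0,255))):
            cv2.polylines(c,[np.int32([(np.array(proj(n,[.5187+r*np.cos(q),-.2103+r*np.sin(q),z+zt]))-[x0,y0]+.5)*k for q in a])],True,col,1)
        out.append(c[:300])
cv2.imwrite('pics/tr.png',np.vstack([np.hstack(out[:2]),np.hstack(out[2:])]))
```

```text
(no output)
```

View pics/tr.png

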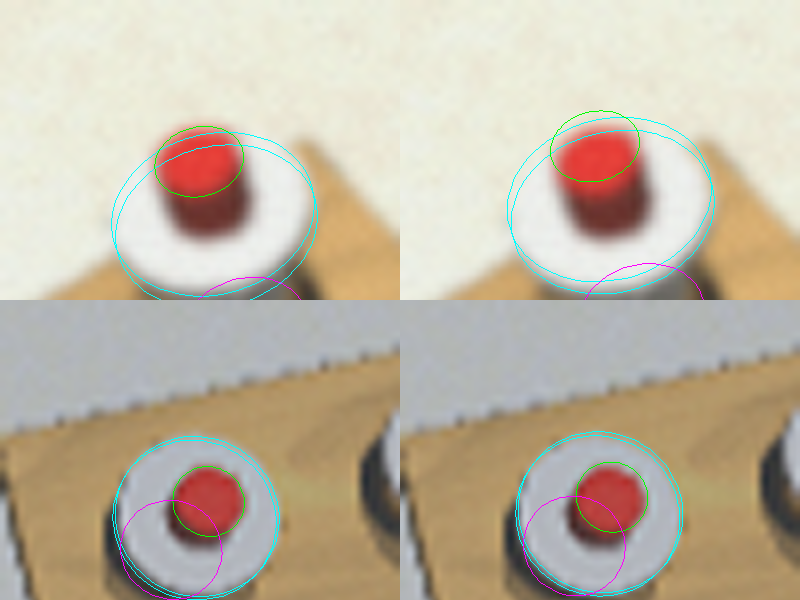

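{"fn": "drive_tool", "kwargs": {
  "increments": "-0.0005 0 0.0015 0;0 0 0.0015 0;0 0 0 0;0 0 0 0"
}}

```text
t: 8.2
eef_pos: [0.5676, 0.0397, 0.1329]
tool_rot: [0.0, 0.631, 0.775, 0.0]
contact_force: [0.8, 0.4, -0.2]
gripper_width: 0.265
```

{"fn": "drive_tool", "kwargs": {
  "increments": "0 0 0 0;0 0 0 0;0 0 0 0;0 0 0 0;0 0 0 0;0 0 0 0",
  "grip": 0.6
}}

```text
t: 8.7
eef_pos: [0.5673, 0.0396, 0.1327]
tool_rot: [-0.0, 0.631, 0.775, -0.0]
contact_force: [0.0, 0.6, 0.5]
gripper_width: 0.6
```

Run:
```python
from h import *
o=bot.get_obs();print(o['eef_pos'],o['contact_force'],o['torque'])
scene=bot.read_camera('scene').astype(float)
x0,y0,k=250,165,8
c=np.clip(cv2.resize(scene[165:240,250:350,::-1],None,fx=k,fy=k,interpolation=cv2.INTER_CUBIC)*1.5,0,255).astype(np.uint8)
a=np.linspace(0,2*np.pi,80)
def circ(cx,cy,z,r,col):
    cv2.polylines(c,[np.int32([(np.array(proj('scene',[cx+r*np.cos(q),cy+r*np.sin(q),z]))-[x0,y0]+.5)*k for q in a])],True,col,1)
cx,cy=.5675,.0393
circ(cx,cy,.1,.028,(255,255,0));circ(cx,cy,.124,.012,(0,255,0))
cv2.imwrite('pics/a7.png',c)
```

```text
[0.56733068 0.03962269 0.13274004] [0.04959288 0.5549123  0.4938329 ] [ 0.02202958 -0.02890446 -0.03888388]
```

View pics/a7.png

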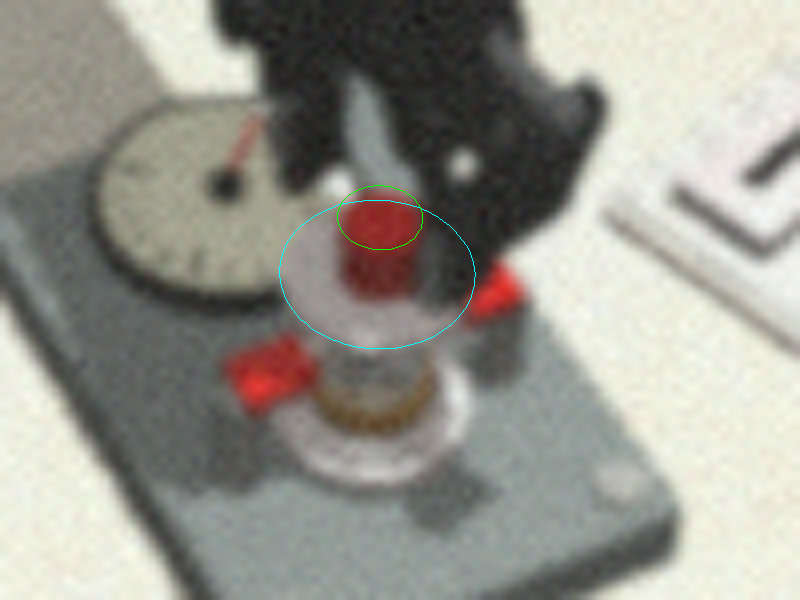

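{"fn": "drive_tool", "kwargs": {
  "increments": "0 0 0.01 0;0 0 0.015 0;0 0 0.005 0;0 0 0 0;0 0 0 0;0 0 0 0;0 0 0 0"
}}

```text
t: 9.33
eef_pos: [0.567, 0.0397, 0.1622]
tool_rot: [-0.0, 0.631, 0.775, -0.0]
contact_force: [0.2, 0.6, -1.2]
gripper_width: 0.598
```

{"fn": "drive_tool", "kwargs": {
  "increments": "0 0 0 0;0 0 0 0;0 0 0 0;0 0 0 0;0 0 0 0;0 0 0 0;0 0 0 0;0 0 0 0",
  "grip": 0
}}

```text
t: 10.0
eef_pos: [0.5674, 0.0397, 0.1628]
tool_rot: [0.0, 0.631, 0.775, 0.0]
contact_force: [-0.3, -0.4, 0.2]
gripper_width: 0.001
```

{"fn": "drive_tool", "kwargs": {
  "increments": "0 0 -0.004 0;0 0 -0.003 0;0 0 -0.002 0;0 0 -0.002 0;0 0 -0.002 0;0 0 -0.002 0;0 0 0 0;0 0 0 0"
}}

```text
t: 10.67
eef_pos: [0.5674, 0.0397, 0.1477]
tool_rot: [-0.0, 0.631, 0.775, -0.0]
contact_force: [0.3, 0.2, -0.1]
gripper_width: -0.005
```

{"fn": "drive_tool", "kwargs": {
  "increments": "0 0 -0.001 0;0 0 -0.001 0;0 0 -0.001 0;0 0 -0.001 0;0 0 -0.001 0;0 0 -0.001 0;0 0 -0.001 0;0 0 0 0;0 0 0 0"
}}

```text
t: 11.42
eef_pos: [0.5676, 0.0397, 0.141]
tool_rot: [0.0, 0.631, 0.775, 0.0]
contact_force: [-0.9, -1.3, 2.8]
gripper_width: 0.002
```

```bash
cat > look.py <<'E'
import sys
from h import *
o=bot.get_obs();print(o['t'],o['eef_pos'].round(4),o['contact_force'].round(2))
scene=np.mean([bot.read_camera('scene').astype(float) for _ in range(int(sys.argv[2]))],0)
x0,y0,k=250,165,8
c=np.clip(cv2.resize(scene[165:240,250:350,::-1],None,fx=k,fy=k,interpolation=cv2.INTER_CUBIC)*1.5,0,255).astype(np.uint8)
cv2.imwrite(sys.argv[1],c);np.save('last.npy',scene)
E
python3 look.py pics/b1.png 1
```

```text
11.4167 [0.5676 0.0397 0.141 ] [-0.88 -1.34  2.85]
```

View pics/b1.png

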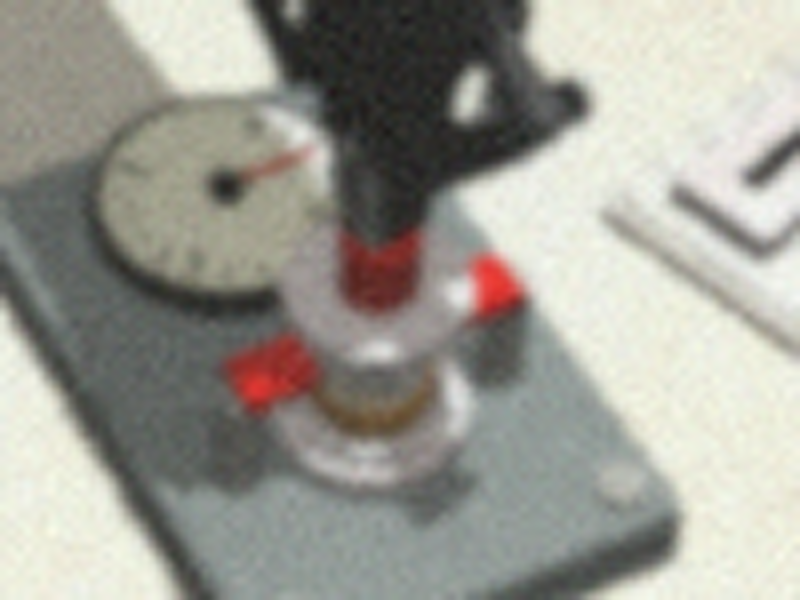

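{"fn": "drive_tool", "kwargs": {
  "increments": "0 0 -0.001 0;0 0 -0.001 0;0 0 -0.001 0;0 0 -0.001 0;0 0 0 0;0 0 0 0"
}}

```text
t: 11.97
eef_pos: [0.5676, 0.0397, 0.137]
tool_rot: [0.0, 0.631, 0.775, 0.0]
contact_force: [-0.5, 0.1, 5.1]
gripper_width: 0.002
```

{"fn": "drive_tool", "kwargs": {
  "increments": "0 0 -0.001 0;0 0 -0.001 0;0 0 0 0;0 0 0 0"
}}

```text
t: 12.3
eef_pos: [0.5677, 0.0397, 0.1351]
tool_rot: [0.0, 0.631, 0.775, 0.0]
contact_force: [-1.3, -1.6, 6.0]
gripper_width: 0.002
```

```bash
python3 look.py pics/b2.png 1
```

```text
12.3 [0.5677 0.0397 0.1351] [-1.25 -1.6   5.99]
```

View pics/b2.png

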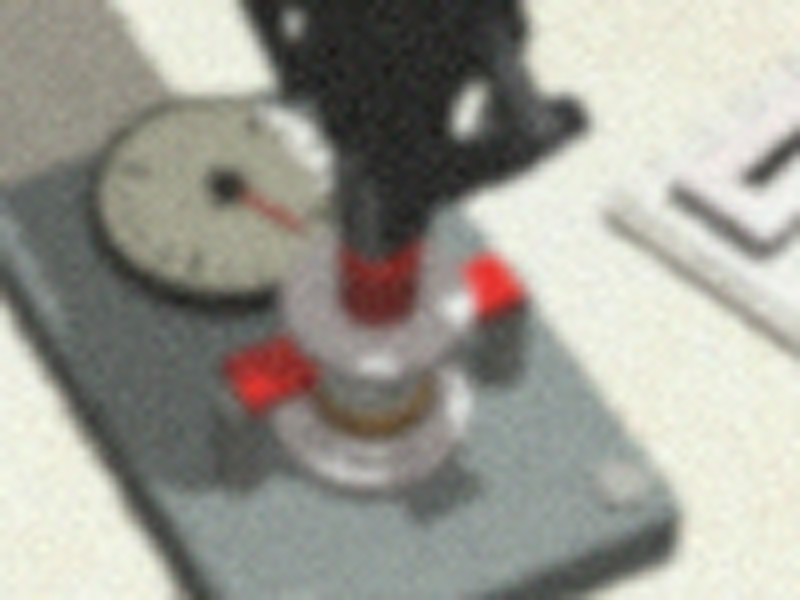

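{"fn": "drive_tool", "kwargs": {
  "increments": "0 0 -0.0007 0;0 0 -0.0007 0;0 0 0 0"
}}

```text
t: 12.6
eef_pos: [0.5677, 0.0397, 0.1337]
tool_rot: [0.0, 0.631, 0.775, 0.0]
contact_force: [-1.2, 0.2, 7.0]
gripper_width: -0.001
```

{"fn": "drive_tool", "kwargs": {
  "increments": "0 0 -0.0007 0;0 0 -0.0007 0;0 0 0 0"
}}

```text
t: 12.85
eef_pos: [0.5677, 0.0397, 0.1324]
tool_rot: [0.0, 0.631, 0.775, 0.0]
contact_force: [-1.4, -0.3, 7.7]
gripper_width: 0.0
```

{"fn": "drive_tool", "kwargs": {
  "increments": "0 0 -0.0007 0;0 0 -0.0007 0;0 0 0 0"
}}

```text
t: 13.1
eef_pos: [0.5678, 0.0397, 0.1311]
tool_rot: [0.0, 0.631, 0.775, 0.0]
contact_force: [-2.3, -0.2, 8.9]
gripper_width: 0.001
```

```bash
python3 look.py pics/b3.png 1
```

```text
13.1 [0.5678 0.0397 0.1311] [-2.29 -0.18  8.86]
```

View pics/b3.png

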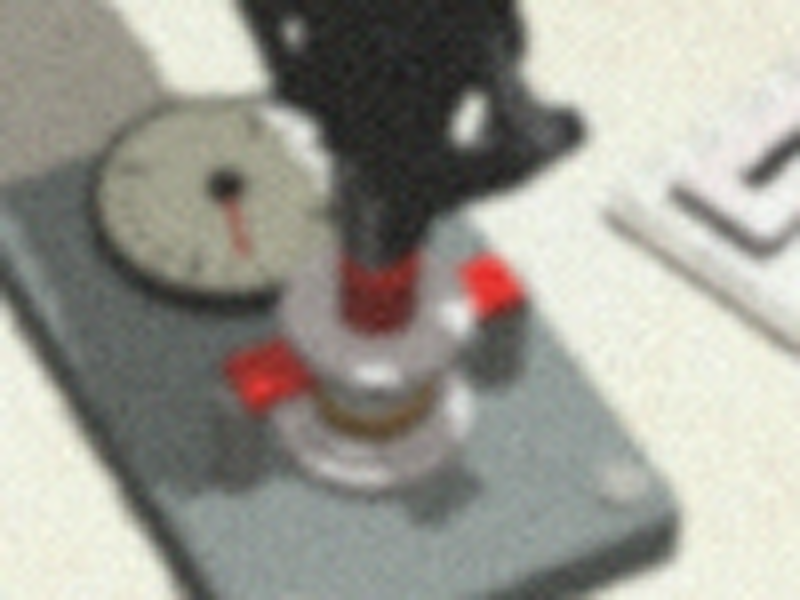

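{"fn": "drive_tool", "kwargs": {
  "increments": "0 0 -0.0005 0;0 0 -0.0005 0;0 0 0 0"
}}

```text
t: 13.4
eef_pos: [0.5678, 0.0397, 0.1302]
tool_rot: [0.0, 0.631, 0.775, 0.0]
contact_force: [-1.3, 0.4, 8.6]
gripper_width: 0.002
```

{"fn": "drive_tool", "kwargs": {
  "increments": "0 0 -0.0005 0;0 0 -0.0005 0;0 0 0 0"
}}

```text
t: 13.65
eef_pos: [0.5679, 0.0397, 0.1293]
tool_rot: [0.0, 0.631, 0.775, 0.0]
contact_force: [-0.9, -0.5, 10.1]
gripper_width: -0.001
```

{"fn": "drive_tool", "kwargs": {
  "increments": "0 0 -0.0005 0;0 0 -0.0005 0;0 0 0 0"
}}

```text
t: 13.9
eef_pos: [0.5679, 0.0397, 0.1289]
tool_rot: [0.0, 0.632, 0.775, 0.001]
contact_force: [-3.8, 0.3, 15.7]
gripper_width: 0.001
```

```bash
python3 look.py pics/b4.png 1
```

```text
13.9 [0.5679 0.0397 0.1289] [-3.84  0.28 15.74]
```

View pics/b4.png

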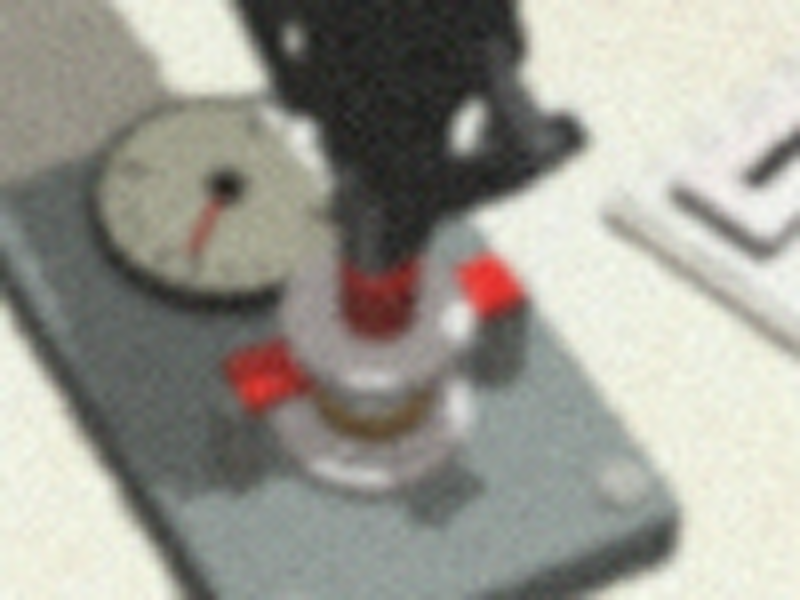

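{"fn": "drive_tool", "kwargs": {
  "increments": "0 0 0 0;0 0 0 0;0 0 0 0;0 0 0 0;0 0 0 0;0 0 0 0;0 0 0 0;0 0 0 0;0 0 0 0;0 0 0 0;0 0 0 0;0 0 0 0"
}}

```text
t: 14.95
eef_pos: [0.568, 0.0397, 0.1289]
tool_rot: [0.0, 0.632, 0.775, 0.001]
contact_force: [-3.7, 0.2, 15.1]
gripper_width: -0.001
```

```bash
python3 look.py pics/b5.png 8
python3 - <<'E'
from h import *
im=np.load('last.npy');s0=np.load('sceneavg.npy')
# rectify dial plane z=.04 in tester axes about dial centre
def rect(im,c,yaw):
    N=400;S=.1/N
    X=np.array([np.cos(yaw),np.sin(yaw)]);Y=np.array([-X[1],X[0]])
    m=np.zeros((N,N,2),np.float32)
    for i in range(N):
        for j in range(N):
            p=c+X*((N/2-i)*S)+Y*((N/2-j)*S)   # up=+x, left=+y
            m[i,j]=proj_('scene',p[0],p[1],.041)
    return np.clip(cv2.remap(im.astype(np.float32),m,None,cv2.INTER_CUBIC)*1.5,0,255)
C=bot.calibration('scene')
def proj_(n,x,y,z):
    q=C['camera_from_world']@np.array([x,y,z,1]);return C['fx']*q[0]/q[2]+C['cx'],C['fy']*q[1]/q[2]+C['cy']
hub=onz('scene',250+226/8-.5,165+185/8-.5,.041);print('hub',hub)
A=rect(im,hub[:2],-.047);B=rect(s0,hub[:2],-.047)
cv2.imwrite('pics/dial.png',np.hstack([A,B])[:,:,::-1])
yy,xx=np.mgrid[0:400,0:400]
for I in(B,A):
    w=I[...,0]-I[...,1:].max(2);r=np.hypot(xx-200,yy-200);m=(w>40)&(r<170)&(r>25)
    v=np.array([(xx[m]-200).mean(),(yy[m]-200).mean()]);print(m.sum(),np.degrees(np.arctan2(v[0],-v[1]))) # cw from up
E
```

```text
14.95 [0.568  0.0397 0.1289] [-3.74  0.24 15.11]
hub [0.47051527 0.04537461 0.041     ]
1101 -134.1880283662455
208 50.52734402860809[ WARN:0@3.469] global loadsave.cpp:1063 imwrite_ Unsupported depth image for selected encoder is fallbacked to CV_8U.
```

View pics/dial.png

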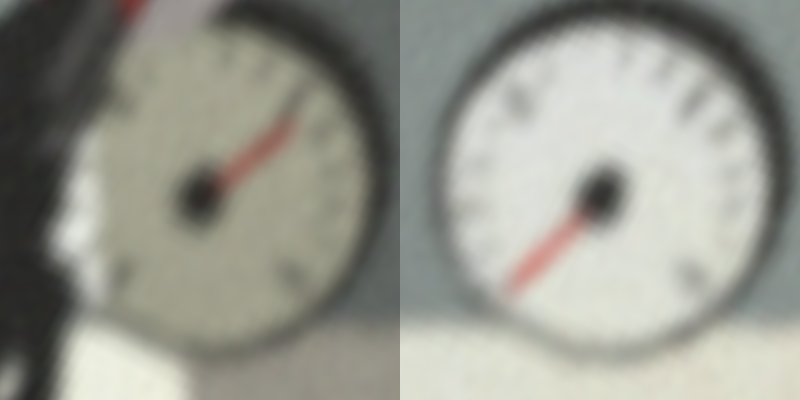

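{"fn": "drive_tool", "kwargs": {
  "increments": "0 0 0 0;0 0 0 0;0 0 0 0;0 0 0 0;0 0 0 0;0 0 0 0;0 0 0 0;0 0 0 0;0 0 0 0"
}}

```text
t: 16.1
eef_pos: [0.5679, 0.0396, 0.1289]
tool_rot: [0.0, 0.632, 0.775, 0.001]
contact_force: [-3.4, 0.3, 15.4]
gripper_width: 0.001
```

{"fn": "drive_tool", "kwargs": {
  "increments": "0 0 0.001 0;0 0 0.001 0;0 0 0.002 0;0 0 0.002 0;0 0 0.002 0;0 0 0.002 0;0 0 0.002 0;0 0 0.002 0;0 0 0.002 0;0 0 0.003 0;0 0 0.005 0;0 0 0.008 0"
}}

```text
t: 17.1
eef_pos: [0.5666, 0.0396, 0.1592]
tool_rot: [-0.001, 0.631, 0.775, -0.001]
contact_force: [-0.8, -0.2, 0.1]
gripper_width: -0.0
```

{"fn": "drive_tool", "kwargs": {
  "increments": "0 0 0.03 0;0 0 0.03 0;-0.004 0.01 0.01 0.1;-0.008 0.03 0 0.1;-0.008 0.03 0 0.1;-0.008 0.03 0 0.1;0 0 0 0;0 0 0 0"
}}

```text
t: 17.77
eef_pos: [0.5388, 0.1418, 0.23]
tool_rot: [-0.0, 0.463, 0.886, 0.0]
contact_force: [0.4, -0.4, 0.9]
gripper_width: -0.002
```

Run:
```python
from h import *
o=bot.get_obs();print(o['t'],o['eef_pos'],o['contact_force'],o['tool_rot'])
s=bot.read_camera('scene');t=bot.read_camera('top')
cv2.imwrite('pics/c1.png',np.hstack([cv2.resize(s[140:260,240:420,::-1],(450,300),interpolation=cv2.INTER_CUBIC),cv2.resize(t[130:270,140:320,::-1],(350,300))]))
```

```text
17.7667 [0.53879611 0.14180773 0.22999008] [ 0.35506761 -0.37212625  0.88023833] [-2.31343178e-04  4.63128520e-01  8.86291057e-01  2.85803901e-04]
```

View pics/c1.png

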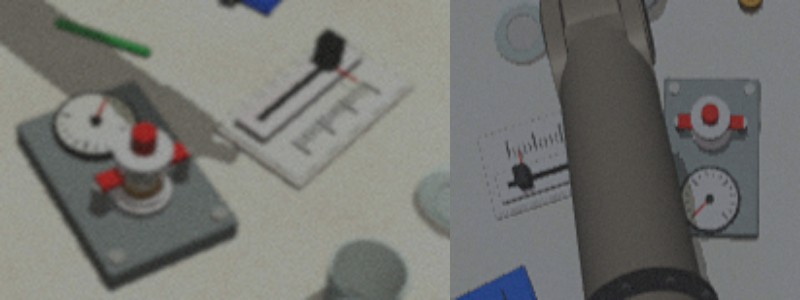

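Run:
```python
from h import *
g,e=tri((371.2,159.5),(176.8,212.2));print('grip',g,e)
z=.02
a=onz('top',150+180/8.89,170+412/8.89,z);b=onz('top',150+600/8.89,170+288/8.89,z);print('slot',a,b,np.linalg.norm(a-b))
d=(b-a)/np.linalg.norm(b-a);print(d, np.degrees(np.arctan2(d[1],d[0])))
a=onz('top',150+185/8.89,170+298/8.89,z);b=onz('top',150+548/8.89,170+197/8.89,z);print('ticks',a,b,np.linalg.norm(a-b)); d=(b-a)/np.linalg.norm(b-a);print(d, np.degrees(np.arctan2(d[1],d[0])))
# red line pos along ticks (lies at which height?) top px tip (228,270)
p=onz('top',150+228/8.89,170+270/8.89,z);q=onz('top',150+238/8.89,170+320/8.89,z);print((p-a)@d,(q-a)@d)
```

```text
grip [0.50963718 0.31003981 0.04367856] 0.00037094010763562713
slot [0.50283319 0.33298265 0.02      ] [0.53890084 0.19971329 0.02      ] 0.13806374194353888
[ 0.26123909 -0.96527413  0.        ] -74.85640215935706
ticks [0.53971494 0.3319746  0.02      ] [0.56918921 0.21624529 0.02      ] 0.11942364823692747
[ 0.24680435 -0.96906533  0.        ] -75.71150996319378
0.015311178072350821 0.014566803210084231
```

{"fn": "drive_tool", "kwargs": {
  "increments": "-0.005 0.028 0 -0.06;-0.005 0.035 0 -0.06;-0.005 0.035 -0.01 -0.06;-0.005 0.035 -0.02 -0.06;-0.005 0.025 -0.03 -0.06;-0.004 0.01 -0.03 -0.05;0 0 -0.025 0;0 0 -0.015 0;0 0 0 0;0 0 0 0",
  "grip": 0.8
}}

```text
t: 18.7
eef_pos: [0.5111, 0.3059, 0.0993]
tool_rot: [0.0, 0.613, 0.79, -0.001]
contact_force: [1.3, 0.6, 0.5]
gripper_width: 0.802
```

Run:
```python
from h import *
o=bot.get_obs();print(o['t'],o['eef_pos'],o['contact_force'],o['tool_rot'],o['gripper_width'])
s=bot.read_camera('scene');t=bot.read_camera('top')
cv2.imwrite('pics/c2.png',np.hstack([cv2.resize(s[110:210,310:430,::-1],(450,375),interpolation=cv2.INTER_CUBIC),cv2.resize(t[150:260,130:230,::-1],(350,375))]))
```

```text
18.7 [0.5110609  0.3058998  0.09933758] [1.33206496 0.63094303 0.51487655] [ 3.38730043e-04  6.12975250e-01  7.90101498e-01 -9.22531781e-04] 0.801806790167189
```

View pics/c2.png

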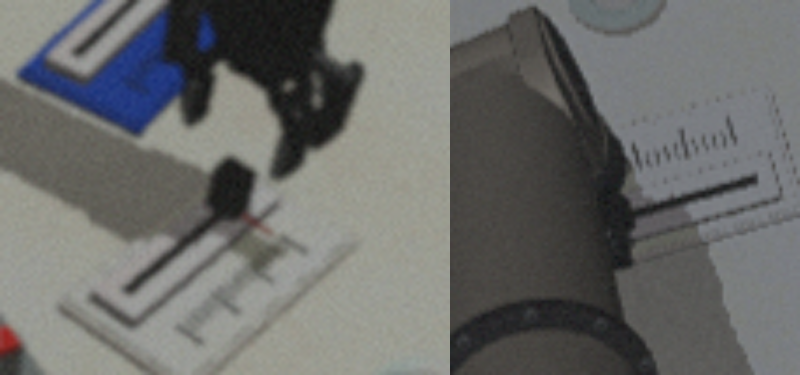

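{"fn": "drive_tool", "kwargs": {
  "increments": "-0.0015 0.004 0 0;0 0 -0.015 0;0 0 -0.015 0;0 0 -0.01 0;0 0 0 0;0 0 0 0"
}}

```text
t: 19.3
eef_pos: [0.509, 0.3117, 0.0599]
tool_rot: [-0.0, 0.612, 0.791, -0.0]
contact_force: [0.5, -0.6, 0.3]
gripper_width: 0.8
```

{"fn": "drive_tool", "kwargs": {
  "increments": "0 0 0 0;0 0 0 0;0 0 0 0;0 0 0 0;0 0 0 0;0 0 0 0;0 0 0 0",
  "grip": 0,
  "squeeze": 20
}}

```text
t: 19.88
eef_pos: [0.5102, 0.3122, 0.0607]
tool_rot: [0.001, 0.612, 0.791, 0.001]
contact_force: [2.7, -0.1, 6.1]
gripper_width: 0.325
```

Run:
```python
from h import *
o=bot.get_obs();print(o['t'],o['eef_pos'],o['contact_force'],o['tool_rot'],o['gripper_width'])
s=bot.read_camera('scene')
cv2.imwrite('pics/c3.png',cv2.resize(s[120:210,310:430,::-1],(800,600),interpolation=cv2.INTER_CUBIC))
```

```text
19.8833 [0.5102083  0.31220843 0.06065561] [ 2.67940014 -0.12793291  6.13111064] [5.39987942e-04 6.11880474e-01 7.90948920e-01 1.34128860e-03] 0.3251183365051692
```

View pics/c3.png

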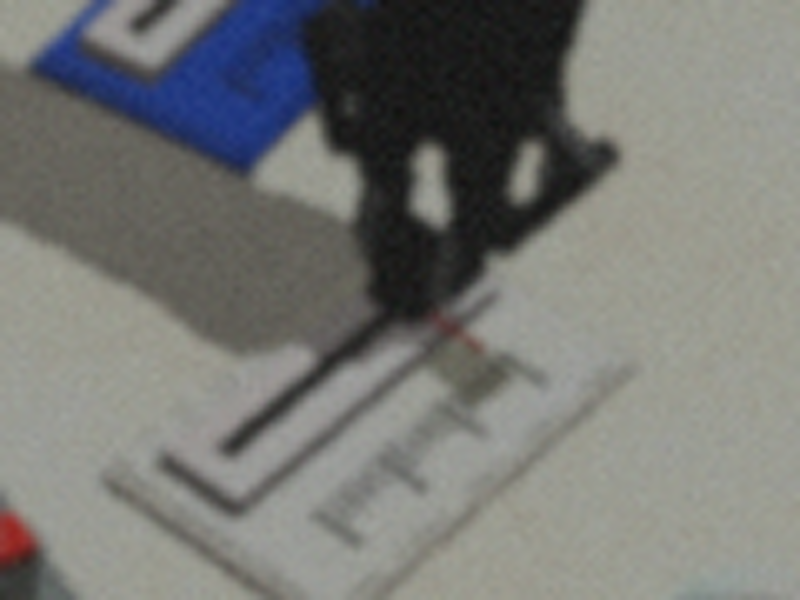

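{"fn": "drive_tool", "kwargs": {
  "increments": "0.001 -0.0038 0 0;0.0021 -0.008 0 0;0.0021 -0.008 0 0;0.0021 -0.008 0 0;0.0021 -0.008 0 0;0.0021 -0.008 0 0;0.0021 -0.008 0 0;0.0021 -0.008 0 0;0.001 -0.004 0 0;0 0 0 0;0 0 0 0"
}}

```text
t: 20.85
eef_pos: [0.5276, 0.2476, 0.0606]
tool_rot: [0.001, 0.612, 0.791, 0.001]
contact_force: [5.2, -0.3, 6.5]
gripper_width: 0.322
```

Run:
```python
from h import *
o=bot.get_obs();print(o['t'],o['eef_pos'],o['contact_force'],o['gripper_width'])
s=np.mean([bot.read_camera('scene').astype(float) for _ in range(4)],0)
cv2.imwrite('pics/c4.png',np.clip(cv2.resize(s[135:210,320:420,::-1],(800,600),interpolation=cv2.INTER_CUBIC)*1.5,0,255))
```

```text
20.85 [0.52757754 0.24764467 0.0605993 ] [ 5.22096928 -0.32362479  6.52661891] 0.32154239380949207[ WARN:0@7.907] global loadsave.cpp:1063 imwrite_ Unsupported depth image for selected encoder is fallbacked to CV_8U.
```

View pics/c4.png

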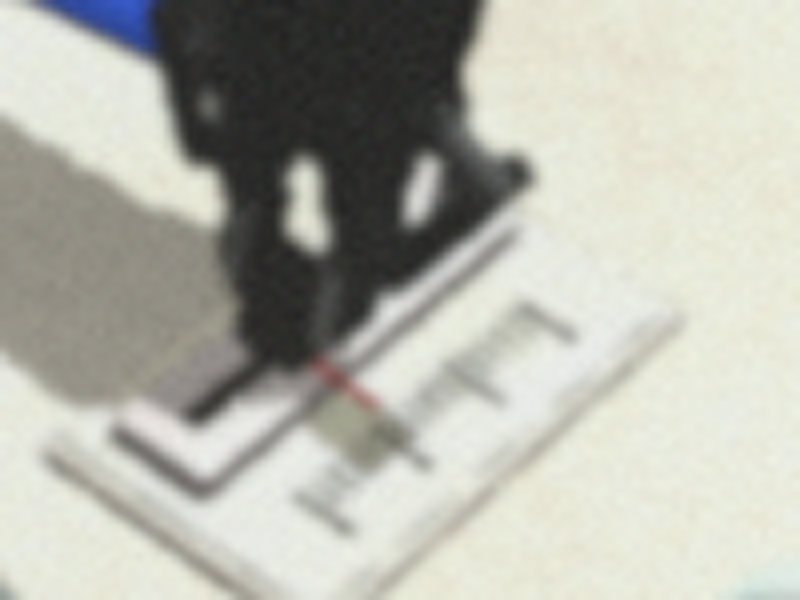

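{"fn": "drive_tool", "kwargs": {
  "increments": "0 0 0 0;0 0 0 0;0 0 0 0;0 0 0 0;0 0 0 0",
  "grip": 0.8
}}

```text
t: 21.47
eef_pos: [0.5248, 0.2477, 0.0591]
tool_rot: [-0.0, 0.612, 0.791, -0.001]
contact_force: [0.7, 0.4, -0.3]
gripper_width: 0.798
```

{"fn": "drive_tool", "kwargs": {
  "increments": "0 0 0.02 0;0 0 0.03 0;0 0 0.04 0;0 0 0.04 0;-0.02 0.03 0.03 0;-0.02 0.035 0 0;-0.015 0.035 0 0;-0.01 0.035 0 0;0 0.035 0 0;0 0.035 0 0;0 0 0 0;0 0 0 0"
}}

```text
t: 22.47
eef_pos: [0.4613, 0.4518, 0.2154]
tool_rot: [-0.0, 0.61, 0.792, -0.001]
contact_force: [0.7, 0.1, -0.3]
gripper_width: 0.803
```

Run:
```python
from h import *
o=bot.get_obs();print(o['t'],o['eef_pos'],o['contact_force'],o['gripper_width'])
s=np.mean([bot.read_camera('scene').astype(float) for _ in range(6)],0);t=np.mean([bot.read_camera('top').astype(float) for _ in range(6)],0)
f=lambda im,x0,y0,w,h,W,H:np.clip(cv2.resize(im[y0:y0+h,x0:x0+w,::-1],(W,H),interpolation=cv2.INTER_LANCZOS4)*1.6,0,255).astype(np.uint8)
cv2.imwrite('pics/d1.png',f(t,150,170,90,67,800,596));cv2.imwrite('pics/d2.png',f(s,242,135,160,120,800,600))
```

```text
22.4667 [0.46127098 0.45183248 0.2153671 ] [ 0.69909588  0.13726587 -0.29552384] 0.8034184964891379
```

View pics/d1.png

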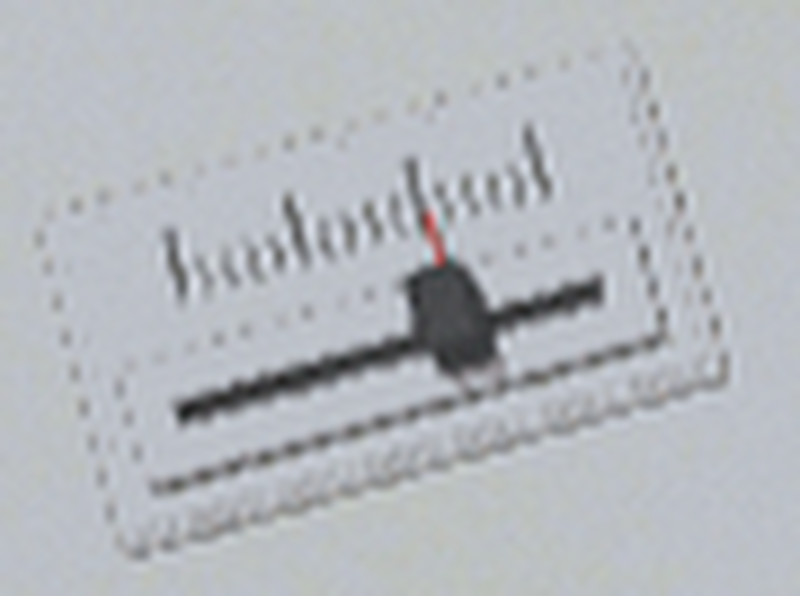

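View pics/d2.png

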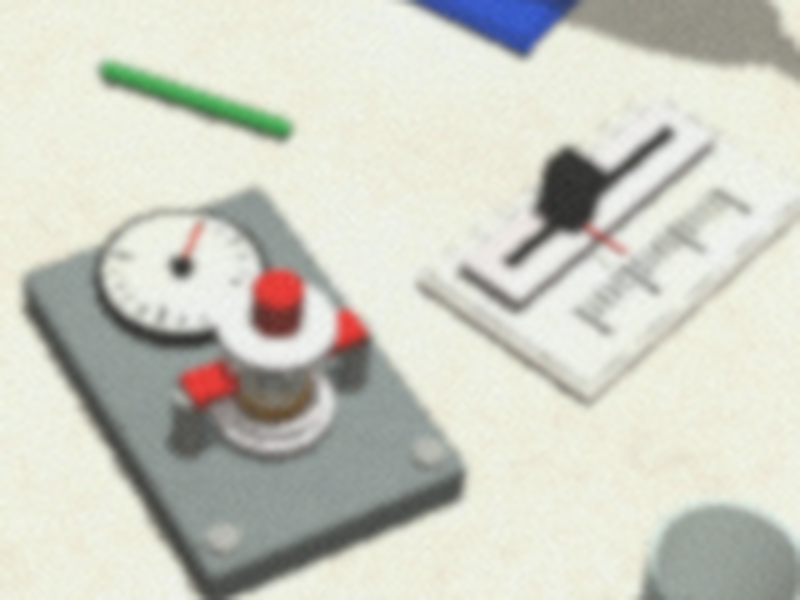

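```bash
python3 -c "
from station import bot
print(bot.hand_in())"
```

```text
the job is handed in; nothing more can be done
None
```

The job is done and handed in at about 23 s of the 67 s allowed. The hand-in gave no verdict.

- **Placing:** I set the red-knobbed spring down in the tester's cup and let go. The picture showed it upright and fully down, with the dial needle at 0.
- **Pressing:** I lowered the cap onto the height stops with the gripper shut and held it there for about 2.2 s. The tool felt about 15.5 N. The spring made up about 10 N of that, so about 5.5 N went on the stops.
- **Reading:** The dial needle stood at about 10.2 N. The force measured at the tool just before landing, 10.1 N, agrees.
- **Recording:** I gripped the pointer, slid it to just past the 10 N tick (about 10.2 N), let go and pulled clear.

**Last checks:** The spring stands in the cup off the stops, the needle is back at 0, and the robot touches nothing. The pictures showed no bystander out of place near the tester and scale, but I did not re-check the others at the end.

**Disagreement on height:** My first estimate put the knob about 8 mm too high, because the colour mask lost the knob's shaded side. Overlays in both camera views settled it before I released the spring.

**Unconfirmed:** The picture does not show which end of the scale is 0 N. I took the left end as seen from the robot, because the blue look-alike's pointer rests exactly on that end tick. If that is wrong, the pointer setting is wrong too.

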